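Set the blue paint pots in order of shade

ROBOT

A 6-joint arm with a two-finger parallel gripper is mounted at the origin on a cart in front of the work surface, level with it; the furniture and walls round the work are solid. World frame = base frame: x ahead of the robot, y to its left, z up, the work surface at z = 0. Lengths are in m, angles in rad, forces in N, time in s.
With the tool pointing down it reaches from about 0.275 to 0.825 m from the base axis. Payload 4.9 kg.
Tool frame: the origin (TCP) lies at the very end of the fingers, on their centre line; the grasp point (between the pads) lies 19 mm behind it; z points along the fingers, y is the line along which they close (so a half turn about z gives the same grasp; the last joint's range is limited). The gripper opens to 85 mm and grips with 20 to 120 N. Pads are 22 mm wide; open, the fingers measure 114 mm over their backs; the gripper's body (76 mm by 85 mm) begins 54 mm behind the grasp point. The pads swing forward as they close: fully open they stand 13 mm farther back than shut.
Start: joints at [-1.391, 0.326, -0.193, 1.052, 0, 1.437], TCP at [0.17, -0.523, 0.231] pointing down, gripper open.
Joint ranges: [-2.65, 2.65], [-0.97, 1.79], [-1.3, 1.35], [-1.93, 2.1], [-1.47, 1.37], [-3.14, 3.14]. Speed limits (rad/s): [2.57, 2.57, 3.14, 3.14, 3.14, 3.14].

INTERFACE

Orientations are given as a rotation vector (axis times angle).
In Python, from plant import r gives the robot as it stands.
- The arm moves only by the tool move_arm, never from a script. Its argument "rows" is a list that holds one entry, the list of rows, each a list of 4 numbers: the shift along the tool's x, y, z in units of 30 mm (1.0 is 30 mm), then the turn about the tool's z in units of 8 degrees (1.0 is 8 degrees). A call has 1 to 10 rows; each row shifts and turns the commanded pose from where the row before left it, along the tool's axes as they then stand; what a row does not reach is not made up. A row lasts 1/10 s, in which the tool goes at most 50 mm and 8.59 degrees, less where a joint would pass 70% of its speed; a pose out of reach is approached as far as the arm can. A call is refused whole if a number of a shift passes 1 or a number of a turn 1, either way. A call with a gripper value outside its range is refused whole. "grip" is the opening, from -1 (shut) to 1 (fully open), set as the call begins (left out, the last holds). The fingers move at their own pace and stop on an object; the grip force is fixed at half the most. Time passes only in rows, so rows that do not move let the fingers close. It gives the time, the measured TCP pose, the force, the opening and the grip force at its end, in the units of the state.
- r.read_state(): the state, without advancing time (a new reading comes with each control period).
- r.camera(name): name is "scene" or "side" or "wrist"; returns the picture (480x640x3 uint8, blue, green, red); there is no depth.
- r.camera_info(name): a dict with "vertical_fov" (degrees; the focal length in pixels is half the picture's height over the tangent of half this angle, whatever the lens; pixels are square), "cx", "cy" (the principal point, pixels), "view" (4x4, takes a point from world to camera coordinates). Camera axes: x right, y down, z forward; pixel columns grow to the right and rows downward; lengths in m; the calibration is good to about 2 mm. A picture is of the moment at which its call begins: read the wrist's pose just before it. camera_info takes no time and is no camera call; for the wrist camera it gives the pose at the moment of the call.
- r.sign_off(): hands the job in; it is judged then, once.
The state is a dict: "time_s": time; "qpos": joint angles; "joint_velocities": joint speeds; "joint_torque": joint torques, N m; "eef_pos": TCP position; "ee_rot": TCP orientation; "ft_force": force on the tool from outside, world axes, zero at the start; "ft_torque": the same for the moment, N m; "grip_width": finger opening in m; "gripper_force": force on a finger pad.
Only numpy, scipy, OpenCV 4.12 (cv2) and the standard library are available. Lean on these libraries where they do the work, as an engineer would, in place of code of your own. Each camera call takes 0.05 s, during which the arm holds its last target. There are 200 camera calls.

TASK

Line up the four blue paint pots on the plank in order of shade, each standing upright in the middle of its own ring mark: the lightest next to the white stud, then darker step by step to the darkest next to the black stud. Leave the ink bottle and the eraser where they are.

Things in the scene. Friction and masses are not known exactly. Their poses are not given: they have to be found in the camera images.
- pot_ice: Screw-top paint pot, lightest of the four blues, pale ice blue (lid and body alike, plain paper band round the body). Upright round cylinder, 40 mm diameter, 50 mm high, 60 to 130 g, rigid. Origin: centre of its underside; z up.
- pot_sky: Screw-top paint pot, second lightest, sky blue (lid and body alike, plain paper band round the body). Upright round cylinder, 40 mm diameter, 50 mm high, 60 to 130 g, rigid. Origin: centre of its underside; z up.
- pot_blue: Screw-top paint pot, second darkest, strong mid blue (lid and body alike, plain paper band round the body). Upright round cylinder, 40 mm diameter, 50 mm high, 60 to 130 g, rigid. Origin: centre of its underside; z up.
- pot_navy: Screw-top paint pot, darkest, nearly black navy (lid and body alike, plain paper band round the body). Upright round cylinder, 40 mm diameter, 50 mm high, 60 to 130 g, rigid. Origin: centre of its underside; z up.
- plank: Dark brown wooden plank fixed flat on the table, 76 mm (its x) by 356 mm (its y, the long way), 15 mm thick. Origin: centre of its underside; its top is 15 mm above that. Four pale ring marks, 51 mm across, are inlaid flush in its top on the long centre line, at plank x = 0, y = -105, -35, +35 and +105 mm. A stud stands on the centre line near each end.
- stud_white: White round stud, 22 mm diameter, 12 mm high, fixed on top of the plank at one end (plank y = +155 or -155 mm; which end differs from start to start), 50 mm from the nearest ring mark: shows the light end of the row. Origin: centre of its underside, on the plank's top.
- stud_black: Black round stud, same size, fixed on the plank's other end: shows the dark end of the row. Origin: centre of its underside, on the plank's top.
- ink_bottle: Bystander: small dark red round ink bottle with a stained dark cap, 35 mm diameter, 81 mm high, standing loose among the pots. Origin: centre of its underside; z up.
- eraser: Bystander: reddish-brown eraser block, 28 x 45 x 12 mm (its x, y, z), lying loose among the pots. Origin: centre of its underside.
Things that resemble listed ones, but are neither listed nor needed, are in the scene too. Several things have the shape of the pot_navy; the one meant has the colours described above. There is more than one size of the pot_ice; the one meant has the size given above.

How it is judged:
At the end, for the whole second after the job is handed in: All four pots released, at rest, upright (0.1 rad) on the plank, each within 12 mm along and across of the centre of its own ring mark, lightest to darkest from the white stud to the black one; ink bottle and eraser within 30 mm of their starts, the bottle upright (x of pot_ice in the frame of plank between -0.012 and 0.012 m and horizontal distance between pot_ice and stud_white between 0.038 and 0.062 m and z of pot_ice in the frame of plank between 0.011 and 0.019 m and angle between each of pot_ice, pot_sky, pot_blue, pot_navy's own z axis and vertical below 0.1 rad and linear speed of each of pot_ice, pot_sky, pot_blue, pot_navy below 0.01 m/s and x of pot_sky in the frame of plank between -0.012 and 0.012 m and horizontal distance between pot_sky and stud_white between 0.108 and 0.132 m and z of pot_sky in the frame of plank between 0.011 and 0.019 m and x of pot_blue in the frame of plank between -0.012 and 0.012 m and horizontal distance between pot_blue and stud_white between 0.178 and 0.202 m and z of pot_blue in the frame of plank between 0.011 and 0.019 m and x of pot_navy in the frame of plank between -0.012 and 0.012 m and horizontal distance between pot_navy and stud_white between 0.248 and 0.272 m and z of pot_navy in the frame of plank between 0.011 and 0.019 m and distance of each of ink_bottle, eraser from where it was at the start of the episode below 0.03 m and angle between ink_bottle's own z axis and vertical below 0.2 rad); the robot touches nothing.
It fails at once if the ink bottle was shifted more than 30 mm (distance of ink_bottle from where it was at the start of the episode above 0.03 m).
It fails at once if the eraser was shifted more than 30 mm (distance of eraser from where it was at the start of the episode above 0.03 m).
It also fails if it takes over 88 s, if anything falls off the work surface, if the arm or the gripper's body presses on something with over 40 N, if the wrist force passes 120 N, or if a joint passes its speed limit or range.

## Working session

There is one attempt and no reset: what is moved stays moved. The work goes in short steps, Python scripts to look and compute and a tool call to move; the robot and the scene stay as the last step left them, time stands still between calls to the robot, and variables do not carry over. Pictures are saved under pics/ and viewed, at most 14 in all, crops included, and the job is handed in when it is done.

Besides the shell and the picture viewer there is one more tool, called after "Emit:" in YAML: its name, and indented under it one key for each argument. move_arm: Moves the arm, as the interface text tells. Its arguments: {"type":"object","properties":{"rows":{"type":"array"},"grip":{"type":"number"}},"required":["rows"]}

```bash
ls; mkdir -p pics; python3 - <<'E'
from plant import r
import cv2,numpy as np
for n in("scene","side"):
    cv2.imwrite(f"pics/{n}0.png",r.camera(n)); i=r.camera_info(n); print(n,i["vertical_fov"],i["cx"],i["cy"],np.round(i["view"],3).tolist())
s=r.read_state();print(s["time_s"],s["eef_pos"],s["ee_rot"],s["grip_width"])
E
```

```text
pics
scene 46.23125356165784 319.132005242207 242.6490827313031 [[-0.76, -0.65, -0.008, 0.433], [-0.504, 0.597, -0.624, 0.285], [0.411, -0.47, -0.781, 1.48], [0.0, 0.0, 0.0, 1.0]]
side 54.03647754142411 318.9171263902148 236.0858190596088 [[-0.988, -0.155, 0.018, 0.533], [-0.116, 0.648, -0.753, 0.093], [0.105, -0.746, -0.658, 1.052], [0.0, 0.0, 0.0, 1.0]]
0.1 [ 0.16969917 -0.52260658  0.23056631] [-3.10143037e+00 -4.90656735e-01  9.78899970e-06] 0.08554288447302712
```

View pics/scene0.png

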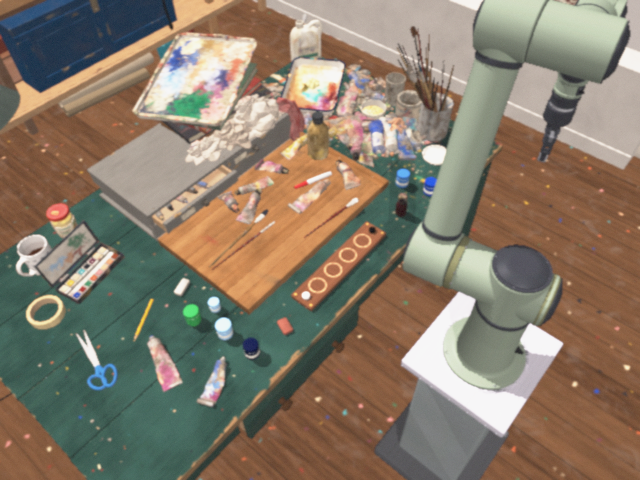

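View pics/side0.png

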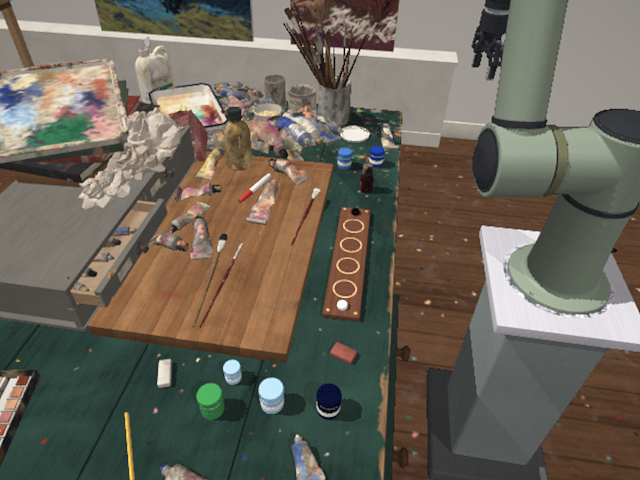

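The scene view shows the pots in two groups. At the left are the small pale pot (214,304), the larger pale pot (224,328), green (192,315), navy (251,347) and the eraser (285,326). At the right are sky (402,177), blue (431,185) and the ink bottle (401,206). In the side view these are small pale (232,372), larger pale (272,395), green (209,401), navy (328,401), eraser (344,353), sky (345,158), blue (376,155) and ink (367,178). The white stud is at (342,305), near the +y end, and the black stud at (355,212).

Next I'll make close crops and measure the sizes.

```bash
cat > h.py <<'E'
from plant import r
import cv2,numpy as np
def ray(n,p,i=None):
    i=i or r.camera_info(n); f=240/np.tan(np.radians(i["vertical_fov"])/2); V=np.array(i["view"])
    d=np.array([(p[0]-i["cx"])/f,(p[1]-i["cy"])/f,1]); R=V[:3,:3]; return -R.T@V[:3,3],R.T@d
def plane(n,p,z,i=None):
    c,d=ray(n,p,i); return c+d*(z-c[2])/d[2]
def tri(*rs):
    A=np.zeros((3,3));b=np.zeros(3)
    for c,d in rs:
        d=d/np.linalg.norm(d);P=np.eye(3)-np.outer(d,d);A+=P;b+=P@c
    x=np.linalg.solve(A,b);return x,[np.linalg.norm(np.cross(x-c,d/np.linalg.norm(d))) for c,d in rs]
def proj(n,X,i=None):
    i=i or r.camera_info(n); f=240/np.tan(np.radians(i["vertical_fov"])/2); V=np.array(i["view"])
    c=V[:3,:3]@X+V[:3,3]; return np.array([i["cx"],i["cy"]])+f*c[:2]/c[2]
E
python3 - <<'E'
import cv2,numpy as np
a=cv2.imread("pics/side0.png");s=cv2.imread("pics/scene0.png")
def c(im,x,y,w,h): return cv2.resize(im[y:y+h,x:x+w],(400,300),interpolation=cv2.INTER_CUBIC)
o=np.vstack([np.hstack([c(a,190,340,200,90)[:, :],c(a,320,135,80,60)]),np.hstack([c(s,170,285,133,100),c(s,380,160,80,60)])])
cv2.imwrite("pics/c1.png",o)
E
```

```text
(no output)
```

View pics/c1.png

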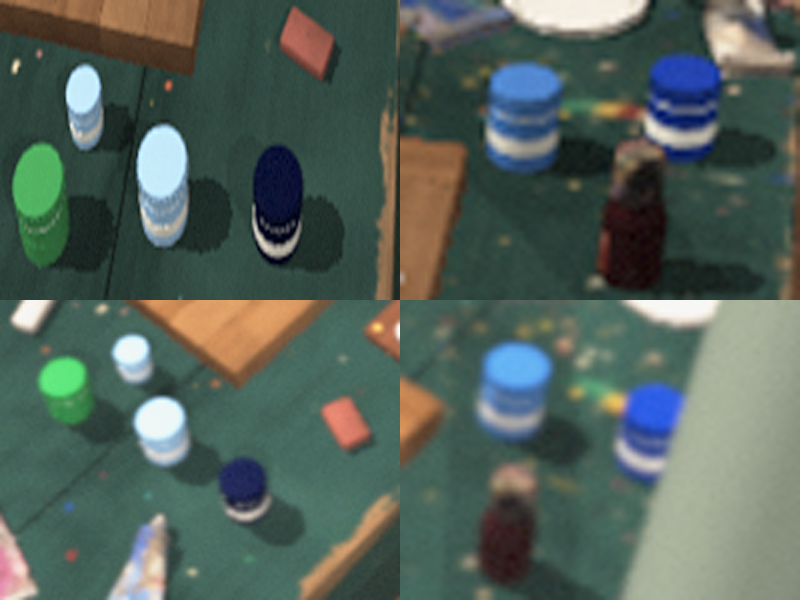

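The crop shows that the larger pale pot is probably pot_ice, the smaller pale one and the green one are look-alikes, and sky and blue are clear. Next come triangulation and pot diameters.

```bash
python3 - <<'E'
from h import *
np.set_printoptions(precision=4,suppress=True)
P={"ice":((271,386.5),(223.7,324.3)),"small":((232.5,366),(214,301)),"navy":((329,393.1),(251,345)),"sky":((345,151.4),(403.4,173)),"blue":((377,150),(431,181)),"ink":((368,165),(403,195.6)),"eraser":((344,352.6),(285.3,325.3))}
for k,(a,b) in P.items():
    x,e=tri(ray("side",a),ray("scene",b)); print(k,x,np.round(e,4))
# lid widths, side (crop px / 2 ; /5)
for k,w,X in(("ice",50/2,P["ice"]),("small",35/2,P["small"]),("navy",49/2,P["navy"]),("sky",72/5,P["sky"]),("blue",71/5,P["blue"])):
    x,_=tri(ray("side",X[0]),ray("scene",X[1])); i=r.camera_info("side");V=np.array(i["view"]);print(k,"diam",w*(V[2,:3]@x+V[2,3])/(240/np.tan(np.radians(i["vertical_fov"])/2)))
# rings
for n,box in(("side",(322,205,372,322)),("scene",(290,218,388,310))):
    im=cv2.imread(f"pics/{n}0.png");x0,y0,x1,y1=box;c=im[y0:y1,x0:x1];c=cv2.resize(c,None,fx=4,fy=4,interpolation=cv2.INTER_CUBIC)
    hsv=cv2.cvtColor(c,cv2.COLOR_BGR2HSV);m=((hsv[...,2]>150)*255).astype(np.uint8)
    cs,_=cv2.findContours(m,cv2.RETR_EXTERNAL,cv2.CHAIN_APPROX_NONE)
    for q in cs:
        if cv2.contourArea(q)>300:
            (u,v),ax,_=cv2.fitEllipse(q);u,v=(u-1.5)/4+x0,(v-1.5)/4+y0;print(n,round(u,1),round(v,1),np.array(ax)/4,plane(n,(u,v),.015))
E
```

```text
ice [0.5569 0.4017 0.0493] [0.0024 0.0024]
small [0.635  0.3665 0.039 ] [0.0008 0.0008]
navy [0.4603 0.397  0.0469] [0.003 0.003]
sky [ 0.522  -0.3644  0.0499] [0.0009 0.0009]
blue [ 0.4327 -0.391   0.0495] [0.0001 0.0001]
ink [ 0.4502 -0.2547  0.0813] [0.0011 0.0011]
eraser [0.4475 0.2846 0.0086] [0.0005 0.0005]
ice diam 0.0413785401172795
small diam 0.030498319656998264
navy diam 0.040289681078762
sky diam 0.041187427861184046
blue diam 0.040937958149623276
side 341.7 304.4 [10.905 11.081] [0.4657 0.1734 0.015 ]
side 344.3 288.3 [19.0436 25.3479] [0.4655 0.1282 0.015 ]
side 347.6 265.2 [17.3732 24.2524] [0.4664 0.0581 0.015 ]
side 350.5 244.4 [15.9081 23.12  ] [ 0.4671 -0.0119  0.015 ]
side 353.2 225.5 [14.5983 22.1624] [ 0.468 -0.082  0.015]
scene 357.7 292.8 [ 3.2925 50.6623] [0.36   0.0792 0.015 ]
scene 334.9 267.5 [ 25.0471 133.3643] [0.4652 0.0526 0.015 ]
scene 308.4 235.9 [40.4358 69.5668] [0.602  0.0132 0.015 ]
```

The sizes confirm pot_ice is the larger pale pot, about 41 mm across with its top at 49 mm; the small one is 30 mm. My picks are pot_ice (272,395), navy (328,401), sky (345,158) and blue (376,155). I rejected the small pale pot (232,372) and green (209,401).

Ring marks on the plank:

| Pot | x | y |
|---|---|---|
| ice | .4655 | .128 |
| sky | .4664 | .058 |
| blue | .467 | -.012 |
| navy | .468 | -.082 |

First I turn the tool to a 90° yaw, which makes tool x = world y and tool y = world x.

Emit:
move_arm:
  rows:
    - [[0,0,0,-1],[0,0,0,-1],[0,0,0,-1],[0,0,0,-1],[0,0,0,-1],[0,0,0,-1],[0,0,0,-1],[0,0,0,-1],[0,0,0,-1],[0,0,0,0]]
  grip: 0.55

```text
time_s: 1.1
eef_pos: [0.1697, -0.5228, 0.2308]
ee_rot: [-2.222, -2.22, -0.001]
ft_force: [0.3, 0.3, 0.0]
grip_width: 0.0663
gripper_force: 0.0
```

Emit:
move_arm:
  rows:
    - [[0.53,1,0.2,0],[0.53,1,0.2,0],[0.53,1,0.2,0],[0.53,1,0.2,0],[0.53,1,0.2,0],[0.53,1,0.2,0],[0.53,1,0.2,0],[0.53,1,0.2,0],[0.53,1,0.2,0],[0.53,1,0.2,0]]

```text
time_s: 2.1
eef_pos: [0.4709, -0.3633, 0.1708]
ee_rot: [-2.225, -2.217, 0.0]
ft_force: [-0.5, -0.3, -0.6]
grip_width: 0.0665
gripper_force: 0.0
```

Emit:
move_arm:
  rows:
    - [[0,0.9,0,0],[0,0.85,0,0],[0,0,0,0],[0,0,0,0]]

```text
time_s: 2.5
eef_pos: [0.5222, -0.3638, 0.1706]
ee_rot: [-2.222, -2.219, 0.001]
ft_force: [0.1, 0.6, 0.1]
grip_width: 0.0665
gripper_force: 0.0
```

```bash
python3 - <<'E'
from h import *
i=r.camera_info("wrist");im=r.camera("wrist")
for k,X in(("sky",(.522,-.3644,.05)),("blue",(.4327,-.391,.05))):
    p=proj("wrist",np.array(X),i);print(k,p)
    cv2.drawMarker(im,tuple(int(v) for v in p),(0,0,255),0,14,1)
cv2.imwrite("pics/w1.png",im)
E
```

```text
sky [316.167327   228.76519801]
blue [198.36188167 262.69536757]
```

View pics/w1.png

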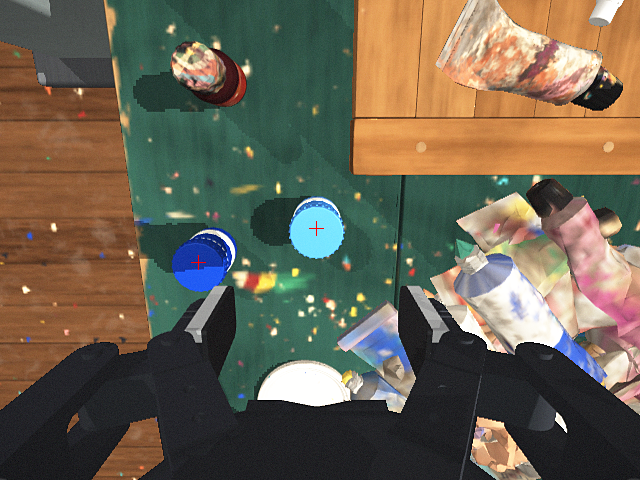

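The wrist view confirms both poses: the marks fall on the lid centres of sky (316,229) and blue (198,263). Lower and grip sky.

Emit:
move_arm:
  rows:
    - [[0,0,0.9,0],[0,0,0.9,0],[0,0,0.9,0],[0,0,0.9,0],[0,0,0.8,0],[0,0,0.5,0],[0,0,0.25,0],[0,0,0,0],[0,0,0,0]]

```text
time_s: 3.45
eef_pos: [0.5227, -0.3649, 0.0178]
ee_rot: [2.221, 2.219, 0.0]
ft_force: [-0.1, -0.2, -0.8]
grip_width: 0.0659
gripper_force: 0.0
```

Emit:
move_arm:
  rows:
    - [[0,0,0,0],[0,0,0,0],[0,0,0,0],[0,0,0,0],[0,0,0,0],[0,0,0,0],[0,0,0,0],[0,0,0,0]]
  grip: -1

```text
time_s: 4.25
eef_pos: [0.5229, -0.3649, 0.0182]
ee_rot: [2.22, 2.22, -0.0]
ft_force: [-1.3, 0.3, 5.8]
grip_width: 0.0389
gripper_force: 59.7
```

Emit:
move_arm:
  rows:
    - [[0,0,-0.5,0],[0,0,-1,0],[0,0,-1,0],[0,0,-1,0],[0.5,-0.2,-0.5,0],[1,-0.28,0,0],[1,-0.2,0,0],[1,-0.2,0,0],[1,-0.2,0,0],[1,-0.2,0,0]]

```text
time_s: 5.25
eef_pos: [0.4838, -0.1981, 0.1377]
ee_rot: [2.221, 2.22, 0.001]
ft_force: [-0.1, -0.1, -0.7]
grip_width: 0.0387
gripper_force: 60.3
```

Emit:
move_arm:
  rows:
    - [[1,-0.2,0,0],[1,-0.2,0,0],[1,-0.2,0,0],[1,0,0,0],[1,0,0,0],[1,0,0,0],[1,0,0,0],[1,0,0,0],[0.6,0,0,0],[0,0,0,0]]

```text
time_s: 6.25
eef_pos: [0.466, 0.0607, 0.1376]
ee_rot: [2.218, 2.225, 0.002]
ft_force: [0.2, 0.0, 0.2]
grip_width: 0.0387
gripper_force: 60.3
```

Emit:
move_arm:
  rows:
    - [[0,0,0,0],[0,0,0,0]]

```text
time_s: 6.45
eef_pos: [0.4663, 0.058, 0.1372]
ee_rot: [2.222, 2.22, 0.0]
ft_force: [0.1, 0.2, 0.9]
grip_width: 0.0389
gripper_force: 60.3
```

Emit:
move_arm:
  rows:
    - [[0,0,0.9,0],[0,0,0.9,0],[0,0,0.8,0],[0,0,0.5,0],[0,0,0.2,0],[0,0,0.1,0],[0,0,0.04,0],[0,0,0,0],[0,0,0,0]]

```text
time_s: 7.35
eef_pos: [0.4667, 0.0587, 0.0343]
ee_rot: [2.221, 2.22, 0.001]
ft_force: [0.6, -0.5, -1.3]
grip_width: 0.0389
gripper_force: 60.3
```

Emit:
move_arm:
  rows:
    - [[0,0,0,0],[0,0,0,0],[0,0,0,0],[0,0,0,0],[0,0,-0.3,0],[0,0,-0.7,0],[0,0,-1,0],[0,0,-1,0],[0,0,-0.5,0],[0,0,0,0]]
  grip: 0.55

```text
time_s: 8.35
eef_pos: [0.4681, 0.0587, 0.1413]
ee_rot: [2.219, 2.218, 0.006]
ft_force: [0.5, 1.1, 0.0]
grip_width: 0.0664
gripper_force: 0.0
```

```bash
python3 - <<'E'
from h import *
i=r.camera_info("wrist");im=r.camera("wrist")
for k,X in(("ring",(.4664,.058,.015)),("lid",(.4664,.058,.065)),("r3",(.4671,-.012,.015)),("r1",(.4655,.128,.015)),("r4",(.468,-.082,.015))):
    p=proj("wrist",np.array(X),i);print(k,p)
    cv2.drawMarker(im,tuple(int(v) for v in p),(0,0,255),0,14,1)
cv2.imwrite("pics/w2.png",im)
E
```

```text
ring [313.23329041 226.93281084]
lid [312.95713116 246.73822681]
r3 [314.18832421 311.28669486]
r1 [311.85460877 130.31357232]
r4 [315.26314546 385.57114481]
```

View pics/w2.png

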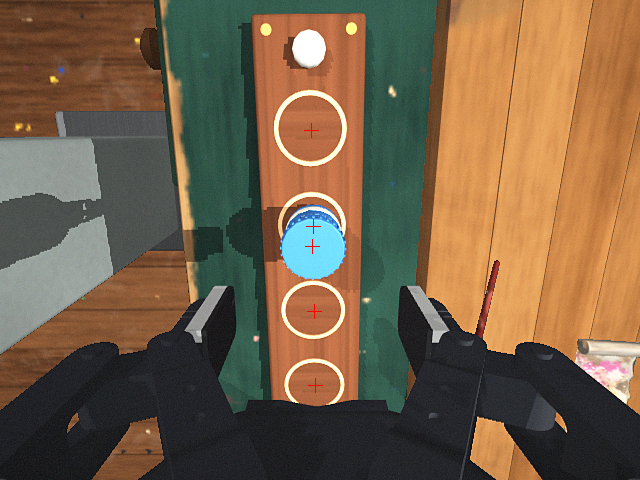

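The sky pot stands inside its ring mark, lid at (312,246), and the rings at (311,128), (314,311) and (315,385) match the predictions. Next is blue.

Emit:
move_arm:
  rows:
    - [[-1,-0.13,0,0],[-1,-0.1,0,0],[-1,-0.1,0,0],[-1,-0.1,0,0],[-1,-0.1,0,0],[-1,-0.1,0,0],[-1,-0.1,0,0],[-1,-0.1,0,0],[-1,-0.1,0,0],[-1,-0.1,0,0]]

```text
time_s: 9.4
eef_pos: [0.4339, -0.2419, 0.1372]
ee_rot: [-2.22, -2.219, 0.0]
ft_force: [0.6, 0.3, 0.0]
grip_width: 0.0661
gripper_force: 0.0
```

Emit:
move_arm:
  rows:
    - [[-1,-0.1,0,0],[-1,0,0,0],[-1,0,0,0],[-1,0,0,0],[-0.95,0,0,0],[0,0,0,0],[0,0,0,0],[0,0,0,0]]

```text
time_s: 10.2
eef_pos: [0.4314, -0.3882, 0.1375]
ee_rot: [-2.219, -2.22, -0.001]
ft_force: [-0.6, -0.2, -1.1]
grip_width: 0.066
gripper_force: 0.0
```

Emit:
move_arm:
  rows:
    - [[-0.09,0.04,0.5,0],[0,0,1,0],[0,0,1,0],[0,0,0.8,0],[0,0,0.4,0],[0,0,0.2,0],[0,0,0.1,0],[0,0,0,0],[0,0,0,0]]

```text
time_s: 11.1
eef_pos: [0.4338, -0.3931, 0.0196]
ee_rot: [2.22, 2.22, -0.0]
ft_force: [0.7, 0.2, -0.3]
grip_width: 0.0663
gripper_force: 0.0
```

Emit:
move_arm:
  rows:
    - [[0,0,0,0],[0,0,0,0],[0,0,0,0],[0,0,0,0],[0,0,0,0],[0,0,0,0],[0,0,0,0],[0,0,0,0]]
  grip: -1

```text
time_s: 11.9
eef_pos: [0.4336, -0.3931, 0.0196]
ee_rot: [2.221, 2.22, -0.0]
ft_force: [-1.0, 1.2, 6.0]
grip_width: 0.039
gripper_force: 60.1
```

Emit:
move_arm:
  rows:
    - [[0,0,-0.5,0],[0,0,-1,0],[0,0,-1,0],[0,0,-1,0],[0,0,-0.5,0],[0,0,0,0]]

```text
time_s: 12.5
eef_pos: [0.4344, -0.3938, 0.1411]
ee_rot: [2.218, 2.218, -0.0]
ft_force: [0.3, -1.0, -0.1]
grip_width: 0.039
gripper_force: 60.3
```

Emit:
move_arm:
  rows:
    - [[1,0.12,0,0],[1,0.1,0,0],[1,0.1,0,0],[1,0.1,0,0],[1,0.1,0,0],[1,0.1,0,0],[1,0.1,0,0],[1,0.1,0,0],[1,0.1,0,0],[1,0.1,0,0]]

```text
time_s: 13.5
eef_pos: [0.463, -0.0909, 0.1373]
ee_rot: [-2.221, -2.219, 0.001]
ft_force: [0.1, -0.3, -0.6]
grip_width: 0.039
gripper_force: 60.3
```

Emit:
move_arm:
  rows:
    - [[1,0.1,0,0],[1,0,0,0],[0.65,0,0,0],[0,0,0,0],[0,0,0,0],[0,0,0,0]]

```text
time_s: 14.1
eef_pos: [0.4668, -0.0137, 0.1381]
ee_rot: [-2.223, -2.22, 0.001]
ft_force: [-1.1, 0.4, -0.9]
grip_width: 0.0388
gripper_force: 60.3
```

Emit:
move_arm:
  rows:
    - [[0,0,0.9,0],[0,0,0.9,0],[0,0,0.8,0],[0,0,0.5,0],[0,0,0.2,0],[0,0,0.1,0],[0,0,0.04,0],[0,0,0,0],[0,0,0,0]]

```text
time_s: 15.0
eef_pos: [0.4676, -0.0131, 0.0361]
ee_rot: [2.221, 2.22, 0.001]
ft_force: [0.3, 0.3, -1.0]
grip_width: 0.0386
gripper_force: 60.4
```

Emit:
move_arm:
  rows:
    - [[0,0,0,0],[0,0,0,0],[0,0,0,0],[0,0,0,0],[0,0,-0.3,0],[0,0,-0.7,0],[0,0,-1,0],[0,0,-1,0],[0,0,-0.5,0],[0,0,0,0]]
  grip: 0.55

```text
time_s: 16.0
eef_pos: [0.4689, -0.0133, 0.1431]
ee_rot: [2.219, 2.218, 0.005]
ft_force: [0.1, -0.5, -0.1]
grip_width: 0.0657
gripper_force: 0.0
```

Emit:
move_arm:
  rows:
    - [[1,0,0,0],[1,0,0,0],[1,0,0,0],[1,0,0,0],[1,0,0,0],[1,0,0,0],[1,0,0,0],[1,0,0,0],[1,0,0,0],[1,0,0,0]]

```text
time_s: 17.0
eef_pos: [0.4662, 0.288, 0.1393]
ee_rot: [-2.221, -2.221, 0.002]
ft_force: [-0.9, -1.2, 0.4]
grip_width: 0.0665
gripper_force: 0.0
```

Emit:
move_arm:
  rows:
    - [[1,0,0,0],[1,-0.1,0,0],[1,-0.12,0,0],[0.68,0,0,0],[0,0,0,0],[0,0,0,0],[0,0,0,0]]

```text
time_s: 17.7
eef_pos: [0.4601, 0.3963, 0.1397]
ee_rot: [-2.223, -2.22, 0.003]
ft_force: [0.2, -0.1, -0.5]
grip_width: 0.0658
gripper_force: 0.0
```

```bash
python3 - <<'E'
from h import *
i=r.camera_info("wrist");im=r.camera("wrist");print(r.read_state()["eef_pos"])
for k,X in(("navy",(.4603,.397,.05)),("ice",(.5569,.4017,.05))):
    p=proj("wrist",np.array(X),i);print(k,p)
    cv2.drawMarker(im,tuple(int(v) for v in p),(0,0,255),0,14,1)
cv2.imwrite("pics/w3.png",im)
E
```

```text
[0.46035061 0.39626787 0.13991814]
navy [316.66058286 238.44219803]
ice [464.6573862  231.65213468]
```

View pics/w3.png

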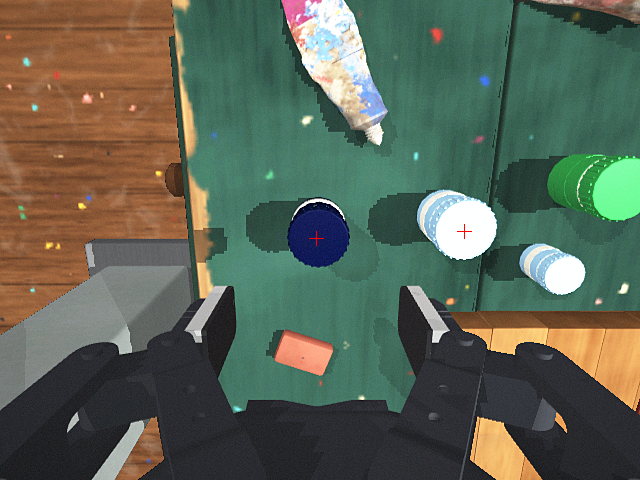

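Navy's lid (318,237) is on the mark; ice's lid (466,228) is about 2 mm further out, at (.558,.404). Grip navy.

Emit:
move_arm:
  rows:
    - [[0,0,0.5,0],[0,0,1,0],[0,0,1,0],[0,0,0.8,0],[0,0,0.4,0],[0,0,0.25,0],[0,0,0.1,0],[0,0,0,0],[0,0,0,0]]

```text
time_s: 18.65
eef_pos: [0.4613, 0.3979, 0.02]
ee_rot: [2.222, 2.221, 0.003]
ft_force: [0.5, -0.0, 0.7]
grip_width: 0.066
gripper_force: 0.0
```

Emit:
move_arm:
  rows:
    - [[0,0,0,0],[0,0,0,0],[0,0,0,0],[0,0,0,0],[0,0,0,0],[0,0,0,0],[0,0,0,0],[0,0,0,0]]
  grip: -1

```text
time_s: 19.45
eef_pos: [0.4612, 0.3979, 0.0199]
ee_rot: [2.222, 2.221, 0.003]
ft_force: [-1.0, -0.2, 6.1]
grip_width: 0.0387
gripper_force: 60.1
```

Emit:
move_arm:
  rows:
    - [[0,0,-0.5,0],[0,0,-1,0],[0,0,-1,0],[0,0,-1,0],[0,0,-0.5,0],[0,0,0,0]]

```text
time_s: 20.05
eef_pos: [0.4619, 0.3985, 0.1414]
ee_rot: [2.221, 2.221, 0.007]
ft_force: [0.6, -0.6, -0.7]
grip_width: 0.0388
gripper_force: 60.4
```

Emit:
move_arm:
  rows:
    - [[-1,0.1,0,0],[-1,0.12,0,0],[-1,0,0,0],[-1,0,0,0],[-1,0,0,0],[-1,0,0,0],[-1,0,0,0],[-1,0,0,0],[-1,0,0,0],[-1,0,0,0]]

```text
time_s: 21.05
eef_pos: [0.4659, 0.0962, 0.1375]
ee_rot: [-2.221, -2.22, 0.003]
ft_force: [0.5, -0.4, -0.9]
grip_width: 0.0384
gripper_force: 60.4
```

Emit:
move_arm:
  rows:
    - [[-1,0,0,0],[-1,0,0,0],[-1,0,0,0],[-1,0,0,0],[-1,0,0,0],[-1,0,0,0],[0,0,0,0],[0,0,0,0],[0,0,0,0]]

```text
time_s: 21.95
eef_pos: [0.4662, -0.0817, 0.1381]
ee_rot: [-2.22, -2.22, 0.001]
ft_force: [0.2, -0.2, 0.7]
grip_width: 0.039
gripper_force: 60.4
```

Emit:
move_arm:
  rows:
    - [[0,0.04,0.9,0],[0,0,0.9,0],[0,0,0.8,0],[0,0,0.5,0],[0,0,0.2,0],[0,0,0.1,0],[0,0,0.05,0],[0,0,0,0],[0,0,0,0]]

```text
time_s: 22.85
eef_pos: [0.4687, -0.0827, 0.036]
ee_rot: [2.221, 2.22, 0.001]
ft_force: [0.0, 0.5, -1.5]
grip_width: 0.0388
gripper_force: 60.4
```

Emit:
move_arm:
  rows:
    - [[0,0,0,0],[0,0,0,0],[0,0,0,0],[0,0,0,0],[0,0,-0.3,0],[0,0,-0.7,0],[0,0,-1,0],[0,0,-1,0],[0,0,-0.5,0],[0,0,0,0]]
  grip: 0.55

```text
time_s: 23.85
eef_pos: [0.47, -0.0832, 0.1432]
ee_rot: [2.218, 2.218, 0.004]
ft_force: [0.0, -0.3, -0.1]
grip_width: 0.066
gripper_force: 0.0
```

Emit:
move_arm:
  rows:
    - [[1,0,0,0],[1,0,0,0],[1,0,0,0],[1,0.2,0,0],[1,0.2,0,0],[1,0.2,0,0],[1,0.2,0,0],[1,0.2,0,0],[1,0.2,0,0],[1,0.3,0,0]]

```text
time_s: 24.85
eef_pos: [0.5123, 0.2185, 0.1392]
ee_rot: [-2.221, -2.221, 0.003]
ft_force: [0.7, 0.3, -0.6]
grip_width: 0.0662
gripper_force: 0.0
```

Emit:
move_arm:
  rows:
    - [[1,0.3,0,0],[1,0.3,0,0],[1,0.3,0,0],[1,0.3,0,0],[1,0.3,0,0],[1,0,0,0],[0.2,0,0,0],[0,0,0,0],[0,0,0,0],[0,0,0,0]]

```text
time_s: 25.85
eef_pos: [0.5583, 0.402, 0.1401]
ee_rot: [2.223, 2.22, -0.002]
ft_force: [-0.2, -0.2, -0.8]
grip_width: 0.0663
gripper_force: 0.0
```

Emit:
move_arm:
  rows:
    - [[0.05,0,0.5,0],[0,0,1,0],[0,0,1,0],[0,0,0.8,0],[0,0,0.4,0],[0,0,0.25,0],[0,0,0.1,0],[0,0,0,0],[0,0,0,0]]

```text
time_s: 26.75
eef_pos: [0.5592, 0.4054, 0.0201]
ee_rot: [2.222, 2.221, 0.003]
ft_force: [0.4, 0.3, 0.7]
grip_width: 0.0661
gripper_force: 0.0
```

Emit:
move_arm:
  rows:
    - [[0,0,0,0],[0,0,0,0],[0,0,0,0],[0,0,0,0],[0,0,0,0],[0,0,0,0],[0,0,0,0],[0,0,0,0]]
  grip: -1

```text
time_s: 27.55
eef_pos: [0.5588, 0.4053, 0.02]
ee_rot: [2.222, 2.221, 0.002]
ft_force: [-0.3, -0.0, 6.2]
grip_width: 0.0391
gripper_force: 59.8
```

Emit:
move_arm:
  rows:
    - [[0,0,-0.5,0],[0,0,-1,0],[0,0,-1,0],[0,0,-1,0],[0,0,-0.5,0],[0,0,0,0]]

```text
time_s: 28.15
eef_pos: [0.5601, 0.4059, 0.1428]
ee_rot: [2.221, 2.22, 0.009]
ft_force: [0.2, 0.3, -0.0]
grip_width: 0.0389
gripper_force: 60.3
```

Emit:
move_arm:
  rows:
    - [[-1,-0.32,0,0],[-1,-0.4,0,0],[-1,-0.4,0,0],[-1,-0.4,0,0],[-1,-0.4,0,0],[-1,-0.4,0,0],[-1,-0.4,0,0],[-1,-0.4,0,0],[-1,0,0,0],[-0.2,0,0,0]]

```text
time_s: 29.15
eef_pos: [0.4633, 0.1266, 0.1381]
ee_rot: [-2.225, -2.217, 0.003]
ft_force: [-0.2, -0.0, -1.8]
grip_width: 0.0388
gripper_force: 60.4
```

Emit:
move_arm:
  rows:
    - [[0,0,0,0],[0,0,0,0],[0,0,0,0]]

```text
time_s: 29.45
eef_pos: [0.4647, 0.1298, 0.1387]
ee_rot: [-2.22, -2.222, -0.0]
ft_force: [-0.0, 0.3, -1.0]
grip_width: 0.039
gripper_force: 60.4
```

Emit:
move_arm:
  rows:
    - [[0,0,0.9,0],[0,0,0.9,0],[0,0,0.8,0],[0,0,0.5,0],[0,0,0.2,0],[0,0,0.1,0],[0,0,0.05,0],[0,0,0,0],[0,0,0,0]]

```text
time_s: 30.35
eef_pos: [0.4652, 0.1291, 0.0361]
ee_rot: [2.221, 2.221, 0.002]
ft_force: [-0.5, -0.0, -0.1]
grip_width: 0.0387
gripper_force: 60.4
```

Emit:
move_arm:
  rows:
    - [[0,0,0,0],[0,0,0,0],[0,0,0,0],[0,0,0,0],[0,0,-0.3,0],[0,0,-0.7,0],[0,0,-1,0],[0,0,-1,0],[0,0,-1,0],[0,0,-0.5,0]]
  grip: 0.55

```text
time_s: 31.35
eef_pos: [0.4659, 0.1291, 0.1737]
ee_rot: [2.22, 2.219, 0.005]
ft_force: [0.3, 0.8, -0.7]
grip_width: 0.0662
gripper_force: 0.0
```

Emit:
move_arm:
  rows:
    - [[-1,0,-0.5,0],[-1,0,-0.5,0],[-1,0,-0.5,0],[-1,0,0,0],[-1,0,0,0],[-1,0,0,0],[-0.5,0,0,0],[0,0,0,0],[0,0,0,0]]

```text
time_s: 32.25
eef_pos: [0.4644, -0.0659, 0.2157]
ee_rot: [-2.222, -2.22, -0.001]
ft_force: [-0.3, -0.4, 0.2]
grip_width: 0.0661
gripper_force: 0.0
```

```bash
python3 - <<'E'
from h import *
i=r.camera_info("wrist");im=r.camera("wrist");a=r.camera("side")
for k,X in(("ice",(.4655,.1282,.065)),("sky",(.4664,.058,.065)),("blue",(.4671,-.012,.065)),("navy",(.468,-.082,.065))):
    for c,m in(("wrist",im),("side",a)):
        p=proj(c,np.array(X),i if c=="wrist" else None)
        cv2.drawMarker(m,tuple(int(v) for v in p),(0,0,255),0,8,1)
o=np.hstack([cv2.resize(im,(400,300)),cv2.resize(a[120:420,190:590],(400,300))])
cv2.imwrite("pics/w4.png",o); cv2.imwrite("pics/f.png",cv2.resize(a[130:370,290:410],None,fx=2.5,fy=2.5,interpolation=cv2.INTER_CUBIC))
E
```

```text
(no output)
```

View pics/w4.png

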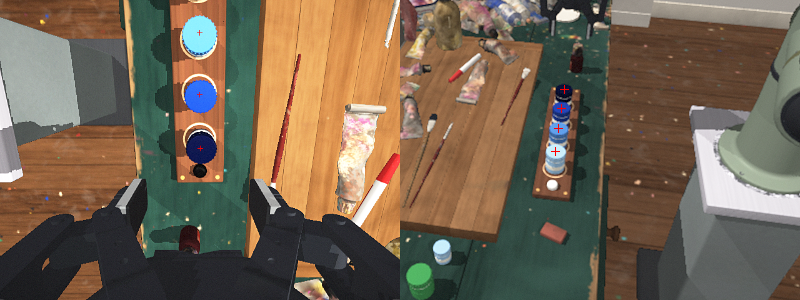

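View pics/f.png

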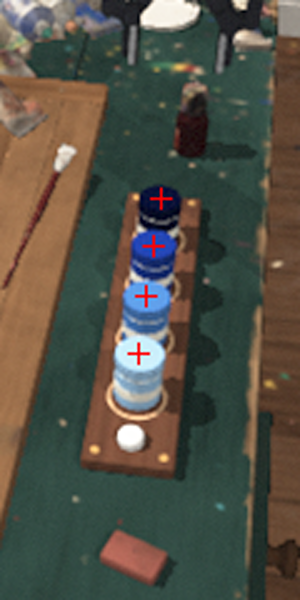

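All four pots stand upright on their marks, light to dark from the white stud: wrist crop sky (199,33), blue (200,95), navy (201,148), and ice on its mark at (155,151) in the side crop. The bottle and eraser have not moved, and the gripper is clear.

```bash
python3 -c "
from plant import r
print(r.sign_off())"
```

```text
the job is handed in; nothing more can be done
None
```

The four pots stand upright on their ring marks, in shade order from ice at the white stud to navy at the black stud. The ink bottle and eraser were left alone, and the job was handed in at about 32 s; no verdict came back.

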